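# Put the mended trunk lock away in the latched spares case

## Task

Put the mended trunk lock away in the grey spares case: flip the toggle latch on the lid fully over to open it, then swing the lid up and back, clearly past upright, so that it stays open, and lay the trunk lock flat, face up, on the floor of the empty bay, set down rather than dropped. A lamp bar stands over the latch: do not bump it, and leave the other things on the desk where they are.

Things in the scene. Friction and masses are not known exactly. Their poses are not given: they have to be found in the camera images.
- case: Grey steel case, fixed, 170 (x) x 300 (y) x 90 mm high without lid, walls and floor 4 mm. Origin: centre of underside; -x is the front (towards the robot, turned up to 0.25 rad). A full-height wall at y = 0 makes two bays: +y full of metal caps, -y empty. The lid, a 6 mm plate, is hinged along the top of the +x side (line at x = 85, z = 90 mm, along y).
- lid (a joint): Lid angle, rad: 0 shut, grows as its front edge swings up and back towards the case's +x, 1.57 upright, 1.85 at its stop. A stiff friction hinge: it stays wherever it is left; about 8 N at the tab moves it. Blocked (gives only about 1 mm) while the latch is shut.
- lid_tab (a point): Middle of the steel lifting tab on the lid's front edge: an upright plate 14 mm thick (along y), 22 mm high, standing out 43 mm ahead of the lid's edge. The point is 198 mm from the hinge line and 17 mm from the tab's free end; shut, it is at x = -113, y = -100, z = 97 mm in the case's frame. It moves with the lid; axes as the lid's.
- latch (a joint): Toggle lever angle, rad: 0 shut, free end lying back over the lid (+x); it turns up and forward to its stop at 2.0, where it stands leaning to the front. An over-centre spring pushes it shut below about 1.0 and open beyond (at most about 4 N at the end). The wire bail and hook holding the lid swing off by themselves by about 1.1.
- latch_grip (a point): Middle of the lever's rolled free end, a bar 14 mm thick, 28 mm long along the case's y, 72 mm from the pivot line (along y). Shut, the point is at x = -23, y = 85, z = 121 mm and the pivot line at x = -93, z = 106 mm in the case's frame, the lid's top 25 mm below the point. The lever is a plate 26 mm wide, 5 mm thick. Axes turn with it.
- lamp: Fixed lamp. Origin: under its 90 x 100 x 18 mm foot, at x = -30, y = 235 mm in the case's frame, turned as the case. Its 18 mm post carries a bar 30 mm wide (x) from y = -205 to 30 mm, 304 to 326 mm up, 180 mm above the latch's shut end: an upright gripper on the latch hits it, one leaning back to the front by 25 to 45 degrees clears it. It ends short of the tab and the empty bay.
- trunk_lock: Loose gold-plated trunk lock, 0.2 to 0.37 kg, lying flat: base plate 100 (x) x 56 (y) x 4 mm; on it a raised body 64 x 36 mm up to z = 24 mm (middle at x = -4 mm), a round key plate 3 mm high on that, and a 10 mm thick hinge knuckle along y at x = 40 mm. Origin: centre of its underside, z up.
- bay (a point): Middle of the floor of the case's empty bay (x = 0, y = -75, z = 4 mm in the case's frame). The bay is 162 (x) x 144 mm (y) inside, 86 mm deep. Axes as the case's.
- hub_a: Bystander: loose grey plastic wheel hub, 84 mm disc, 34 mm high. Origin under its centre.
- hub_b: Bystander: second such wheel hub.
- handle_cap: Bystander: loose chrome telescoping handle cap, 45 x 100 x 41 mm. Origin under its centre.
- shackle: Bystander: loose bronze padlock shackle, a lying U of 12 mm bar, 97 x 64 mm. Origin under its middle.
- door_knob: Bystander: loose brass door knob, 60 mm across, 63 mm high. Origin under its centre.
- driver: Bystander: loose screwdriver lying on the desk. Origin under its middle.
- oil: Bystander: standing oil bottle, 48 mm across, 110 mm high. Origin under its centre.

How it is judged:
By the outcome, as a careful person would: the job done as asked, in the order asked, and still so for the second after the job is handed in, with the robot touching nothing.
It also fails if it takes over 67 s, if anything falls off the work surface, if the arm or the gripper's body presses on something with over 40 N, if the wrist force passes 120 N, or if a joint passes its speed limit or range.

## Robot

A 7-joint arm with a two-finger parallel gripper is mounted at the origin on the work surface. World frame = base frame: x ahead of the robot, y to its left, z up, the work surface at z = 0. Lengths are in m, angles in rad, forces in N, time in s.
With the tool pointing down it reaches from about 0.425 to 0.925 m from the base axis. Payload 6.8 kg.
Tool frame: the origin (TCP) lies on the front face of the gripper's body, between the roots of the fingers; the fingertips stand 73 mm ahead of it and the grasp point (between the pads) lies 54 mm ahead of it (env.nose_length is the distance from the TCP to the fingertips, in m); z points along the fingers, y is the line along which they close (so a half turn about z gives the same grasp; the last joint's range is limited). The gripper opens to 85 mm and grips with 20 to 120 N. Pads are 22 mm wide; open, the fingers measure 114 mm over their backs; the gripper's body (76 mm by 85 mm) begins 54 mm behind the grasp point. The pads swing forward as they close: fully open they stand 13 mm farther back than shut.
Start: joints at [-1.456, 0.477, 0.022, 1.555, -0.011, 1.109, -0.083], TCP at [0.149, 0.658, 0.304] pointing down, gripper open.
Joint ranges: [-2.96, 2.96], [-0.34, 2.1], [-1.41, 1.46], [0.24, 2.44], [-1.37, 4.51], [0.17, 1.92], [-2.96, 2.96]. Speed limits (rad/s): [2.39, 2.39, 3.14, 3.14, 3.14, 3.14, 3.14].

## Interface

Orientations are given as a unit quaternion [w, x, y, z].
In Python, from cell import env, kin, camera, calibration, job gives the robot as it stands. The module is installed in compiled form; this text tells all that it offers. Calls block until the motion is done:
- env.reach(position, orientation): joint-space move of the TCP to a pose.
- env.movel(position, velocity=0.15, rot=None, stop_force=None): straight line of the TCP; rot=None keeps the orientation; velocity is the mean speed in m/s. With stop_force (N) it stops when the force on the tool has changed by that much, and returns True; else False.
- env.goto_joints(angles): joint-space move.
- env.grip(opening, f_grip=None): finger opening in m; f_grip is the grip in N (None keeps the last); returns when the fingers have stopped.
- env.dwell(seconds).
- kin.inverse_kinematics(position, orientation): joint angles nearest the present ones, or None.
- env.get_state(): the state.
- camera(name): name is "scene" or "top" or "wrist"; returns (picture, depth): 400x640x3 uint8, blue, green, red; 400x640 float32, m along the optical axis (not along the pixel's ray), 0 where there is no reading.
- calibration(name): a dict with "fx", "fy", "cx", "cy" (pixels), "rvec" (rotation vector, rad) and "tvec" (3), from world to camera coordinates, as OpenCV has them. Camera axes: x right, y down, z forward; pixel columns grow to the right and rows downward; lengths in m; the calibration is good to about 2 mm. A picture is of the moment at which its call begins: read the wrist's pose just before it. calibration takes no time and is no camera call; for the wrist camera it gives the pose at the moment of the call.
A pose or a line that the arm cannot do raises env.PlanningError and nothing moves.
- job.job_done(): hands the job in; it is judged then, once.
The state is a dict: "time": time; "qpos": joint angles; "joint_velocities": joint speeds; "joint_torque": joint torques, N m; "tcp_pos": TCP position; "orientation": TCP orientation; "force": force on the tool from outside, world axes, zero at the start; "torque": the same for the moment, N m; "opening": finger opening in m; "gripper_force": force on a finger pad.
Only numpy, scipy, OpenCV 4.12 (cv2) and the standard library are available. Lean on these libraries where they do the work, as an engineer would, in place of code of your own. Each camera call takes 0.05 s, during which the arm holds its last target. There are 200 camera calls.

## Working session

There is one attempt and no reset: what is moved stays moved. The work goes in short steps, each a Python script; the robot and the scene stay as the last script left them, time stands still between calls to the robot, and variables do not carry over. Pictures are saved under pics/ and viewed, at most 10 in all, crops included, and the job is handed in when it is done.

```bash
mkdir -p pics; ls
python3 - <<'E'
from cell import env,kin,camera,calibration
import cv2,numpy as np
for n in("scene","top"):
    p,d=camera(n);cv2.imwrite(f"pics/{n}0.png",p);np.save(f"pics/{n}0.npy",d);c=calibration(n)
    R=cv2.Rodrigues(np.array(c["rvec"],float))[0];print(n,c,-R.T@np.array(c["tvec"]).ravel())
s=env.get_state();print(s["time"],s["orientation"],s["tcp_pos"],s["force"])
E
```

```text
pics
scene {'fx': 394.9953660979036, 'fy': 394.9953660979036, 'cx': 322.5449334804893, 'cy': 195.61681266016402, 'rvec': array([ 2.04666613,  1.11059636, -0.48388469]), 'tvec': array([-0.34073615, -0.21388457,  1.55914185])} [ 1.27996119 -0.46277393  0.86041309]
top {'fx': 408.1318440953597, 'fy': 408.1318440953597, 'cx': 322.99984553084545, 'cy': 201.31714960703957, 'rvec': array([ 2.09622368, -2.14807969,  0.17125233]), 'tvec': array([0.08009092, 0.56418166, 1.04593088])} [0.37358579 0.05199867 1.12978613]
0.1 [-3.54843606e-05  1.11155612e-01  9.93802658e-01 -8.40086383e-04] [0.14902607 0.6579014  0.30301041] [0.42219543 0.41910499 0.0909996 ]
```

View pics/scene0.png

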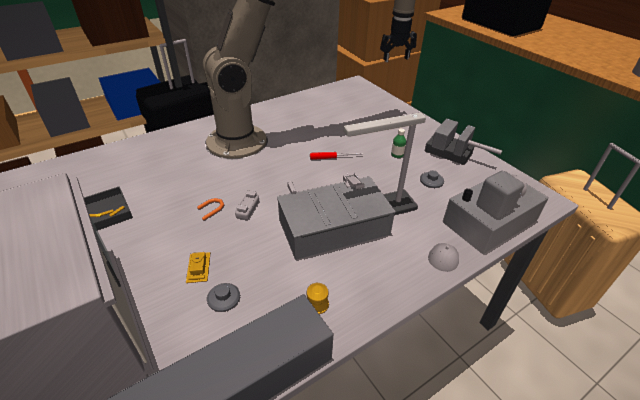

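View pics/top0.png

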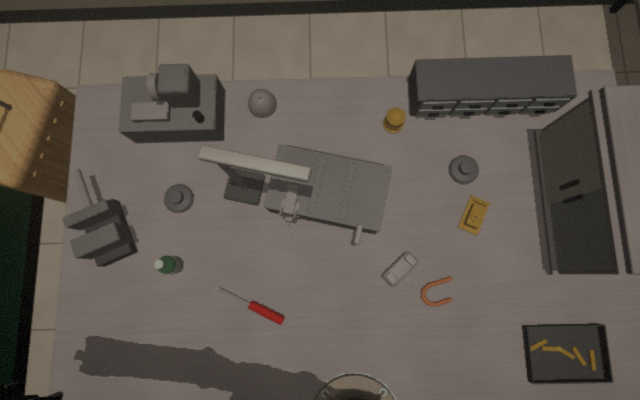

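The scene view shows the case at about (335,215) with its latch at (353,183), tab at (292,188), and the lock at (199,267). In the top view (+x up, +y left) the case is at (330,190), the tab at (358,235), the latch at (290,203) and the lock at (474,215).

```bash
cat > h.py <<'E'
import numpy as np,cv2
from cell import env,kin,camera,calibration,job
from scipy.spatial.transform import Rotation as Rn
def cloud(d,c):
    R=cv2.Rodrigues(np.array(c["rvec"],float))[0];t=np.array(c["tvec"],float).ravel()
    v,u=np.mgrid[:400,:640]
    P=np.stack([(u-c["cx"])/c["fx"]*d,(v-c["cy"])/c["fy"]*d,d],-1)
    W=(P-t)@R; W[d<=0]=np.nan
    return W
E
python3 - <<'E'
from h import *
for n in("top","scene"):
    p=cv2.imread(f"pics/{n}0.png");W=cloud(np.load(f"pics/{n}0.npy"),calibration(n))
    hsv=cv2.cvtColor(p,cv2.COLOR_BGR2HSV)
    box=np.zeros((400,640),bool)
    if n=="top": box[140:245,255:395]=1
    else: box[150:270,270:400]=1
    z=W[...,2]
    m=box&(z>.088)&(z<.1035)
    Q=W[m];print(n,"lid",len(Q),np.median(Q[:,2]))
    r=cv2.minAreaRect((Q[:,:2]*1000).astype(np.float32));print(r,cv2.boxPoints(r).tolist())
    y=(hsv[...,0]>15)&(hsv[...,0]<35)&(hsv[...,1]>120)&(hsv[...,2]>60)
    b=np.zeros_like(box)
    if n=="top": b[190:240,450:495]=1
    else: b[245:290,180:215]=1
    y&=b
    Q=W[y];print("lock",len(Q));
    for lo,hi in((-.01,.012),(.018,.035),(-.01,.05)):
        q=Q[(Q[:,2]>lo)&(Q[:,2]<hi)]
        if len(q)>5: print(lo,hi,len(q),np.median(q[:,2]),cv2.minAreaRect((q[:,:2]*1000).astype(np.float32)))
    # tall things over lid
    m=box&(z>.108)&(z<.2);Q=W[m];print("latch pts",len(Q),Q.min(0),Q.max(0),Q.mean(0))
p=cv2.imread("pics/top0.png");s=cv2.imread("pics/scene0.png")
a=cv2.resize(p[185:245,440:510],None,fx=5.6,fy=5.6,interpolation=cv2.INTER_CUBIC)
b=cv2.resize(s[240:295,170:234],None,fx=6,fy=6,interpolation=cv2.INTER_CUBIC)
H=330;cv2.imwrite("pics/lock.png",np.hstack([a[:H],b[:H]]))
E
```

```text
top lid 6832 0.0963042623030632
((577.5007934570312, 58.74635314941406), (304.8057556152344, 219.73048400878906), 76.1640396118164) [[434.3772888183594, -62.960968017578125], [647.732177734375, -115.50796508789062], [720.624267578125, 180.45367431640625], [507.2694091796875, 233.00067138671875]]
lock 691
-0.01 0.012 336 0.0045381503388308 ((525.8841552734375, -348.6600036621094), (55.67143249511719, 98.43737030029297), 64.01220703125)
0.018 0.035 312 0.024478005438419517 ((522.1328735351562, -345.5800476074219), (35.86144256591797, 65.2706298828125), 64.97368621826172)
-0.01 0.05 687 0.012495724270978531 ((525.8841552734375, -348.6600036621094), (55.67143249511719, 98.43737030029297), 64.01220703125)
latch pts 397 [ 0.44758305 -0.02847358  0.10803408] [0.60228211 0.17759794 0.13262502] [0.549169   0.12717163 0.11601918]
scene lid 4371 0.09735090988639909
((591.8423461914062, 93.23294067382812), (380.1839294433594, 210.73875427246094), 76.18942260742188) [[444.14178466796875, -66.21049499511719], [648.7881469726562, -116.51652526855469], [739.5429077148438, 252.67637634277344], [534.8965454101562, 302.982421875]]
lock 617
-0.01 0.012 293 0.005239729871766502 ((525.8374633789062, -348.6007385253906), (56.35211944580078, 102.6244125366211), 65.02578735351562)
0.018 0.035 266 0.02509048463501306 ((523.54345703125, -347.22308349609375), (36.32568359375, 64.20343780517578), 63.9324836730957)
-0.01 0.05 616 0.013410077001969865 ((525.8374633789062, -348.6007385253906), (56.35211944580078, 102.6244125366211), 65.02578735351562)
latch pts 201 [ 0.44883478 -0.02850656  0.10804937] [0.60383427 0.1775296  0.13148493] [0.54453775 0.11419021 0.11669903]
```

View pics/lock.png

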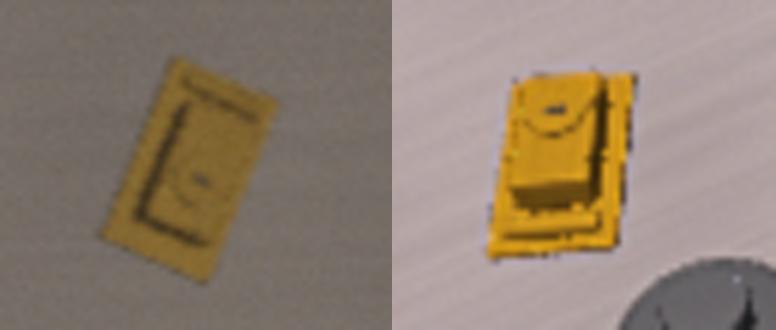

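The lock's knuckle is at the end away from the robot (about (220,95) in the left crop), so its yaw is about -0.45 and it lies face up. Next I'll refine the case pose.

Run:
```python
from h import *
print(env.nose_length)
yaw=np.radians(-13.84)
for n in("top","scene"):
    W=cloud(np.load(f"pics/{n}0.npy"),calibration(n)).reshape(-1,3)
    W=W[np.isfinite(W[:,0])]
    c=np.array([.59,.05]);
    for yaw_ in (np.radians(-13.84),):
        R=np.array([[np.cos(yaw_),np.sin(yaw_)],[-np.sin(yaw_),np.cos(yaw_)]])
        L=W.copy();L[:,:2]=(W[:,:2]-c)@R.T;L*=1000
        lid=L[(L[:,2]>93)&(L[:,2]<101)&(abs(L[:,0])<170)&(abs(L[:,1])<200)]
        # edges per strip
        def edge(ax,fn,lo,hi):
            o=1-ax;bins=np.arange(lo,hi,8);r=[]
            for b in bins:
                s=lid[(lid[:,o]>=b)&(lid[:,o]<b+8)]
                if len(s)>8:r.append((b+4,fn(s[:,ax])))
            r=np.array(r);k=np.median(r[:,1]);g=r[abs(r[:,1]-k)<6];pf=np.polyfit(g[:,0],g[:,1],1)
            return round(k,1),round(pf[0],4),len(g),len(r)
        print(n,"x-",edge(0,np.min,-140,140),"x+",edge(0,np.max,-140,140),"y-",edge(1,np.min,-70,70),"y+",edge(1,np.max,-70,70))
        t=L[(L[:,2]>99)&(L[:,2]<116)&(L[:,0]<-85)&(L[:,0]>-150)&(L[:,1]<-60)&(L[:,1]>-150)];print("tab",len(t),t.min(0),t.max(0),np.median(t,0))
        g=L[(L[:,2]>117)&(L[:,2]<140)&(abs(L[:,0])<110)&(L[:,1]>40)&(L[:,1]<140)];print("latch",len(g),g.min(0),g.max(0))
        b=L[(L[:,2]>300)&(L[:,2]<335)&(abs(L[:,0])<110)&(L[:,1]>-20)&(L[:,1]<300)];print("bar",len(b),b.min(0),b.max(0),np.median(b,0))
```

```text
0.0726
top x- (np.float64(-81.4), np.float64(-0.0073), 28, 35) x+ (np.float64(93.3), np.float64(-0.0043), 35, 35) y- (np.float64(-146.0), np.float64(0.0114), 18, 18) y+ (np.float64(155.5), np.float64(0.0015), 14, 18)
tab 87 [-124.19767107 -102.50814604  102.23729357] [-85.44346651 -88.57621888 112.08709443] [-104.83203374  -95.35148668  107.97068311]
latch 162 [-63.83659183  75.72245163 117.00618806] [-11.66824256 103.30697734 132.62501816]
bar 1744 [-41.38022065  34.55270639 308.67524384] [ -9.23680209 270.24227718 330.3257865 ] [-27.43205312 149.47881816 325.74736278]
scene x- (np.float64(-80.2), np.float64(-0.0023), 30, 35) x+ (np.float64(94.8), np.float64(-0.0059), 35, 35) y- (np.float64(-146.8), np.float64(0.0056), 18, 18) y+ (np.float64(155.3), np.float64(0.0023), 18, 18)
tab 45 [-121.93586413 -103.15421386   99.6139197 ] [-86.89500815 -89.08145125 112.01777971] [-102.62956029  -97.31016348  108.65648109]
latch 88 [-61.69464674  74.70516106 117.11913556] [-10.10780891 103.19395673 131.48492885]
bar 937 [-42.1208113   34.13899666 300.15894714] [ -6.83568189 268.67241473 329.69637888] [-14.26100867 143.99924186 325.1956383 ]
```

```bash
cat >> h.py <<'E'
YAW=-0.2365
c0=np.radians(-13.84)
ORG=np.array([.59+.006*np.cos(c0)-.0044*np.sin(c0), .05+.006*np.sin(c0)+.0044*np.cos(c0),0])
RC=Rn.from_euler('z',YAW)
def wp(p): return ORG+RC.apply(np.array(p,float)/1000)
def ori(lean):  # deg, body leaning to the case's front
    t=np.radians(lean);z=np.array([np.sin(t),0,-np.cos(t)]);y=np.array([0,1.,0])
    return RC*Rn.from_matrix(np.column_stack([np.cross(y,z),y,z]))
def q(r): return np.roll(r.as_quat(),1)
def tcp(p,lean,back=54): # p: grasp point, case mm -> TCP world, quaternion
    r=ori(lean); return wp(p)-r.apply([0,0,1])*back/1000, q(r)
def st(m=""):
    s=env.get_state();print(m,"t=%.2f"%s["time"],"tcp",s["tcp_pos"].round(4) if hasattr(s["tcp_pos"],'round') else s["tcp_pos"],"F",np.round(s["force"],1),"op %.4f gf %.1f"%(s["opening"],s["gripper_force"]),flush=True)
    return s
E
python3 - <<'E'
from h import *
L=38
print(ORG)
P=lambda back:tcp([-23,85,121],L,back)
print(kin.inverse_kinematics(*P(59)),kin.inverse_kinematics(*P(180)))
env.reach([.33,.38,.36],P(180)[1]);st("via")
env.reach(*P(180));st("pre")
s=camera("scene")[0];cv2.imwrite("pics/s1.png",s)
w=camera("wrist")[0];cv2.imwrite("pics/w1.png",np.hstack([cv2.resize(s[80:280,200:440],(400,333)),cv2.resize(w,(400,250),interpolation=3) if 0 else cv2.copyMakeBorder(cv2.resize(w,(400,250)),0,83,0,0,0)]))
print(env.get_state()["qpos"])
E
```

```text
[0.59687834 0.05283699 0.        ]
[-0.58590039  0.41342577  0.02158259  2.23277645  1.57046621  0.45106997
 -0.68844434] [-1.1257005   0.14863363  0.46223916  2.31242624  1.07593775  0.51159261
 -0.26403209]
via t=1.46 tcp [0.3296 0.3811 0.3601] F [-0.4  0.5  0.3] op 0.0854 gf 0.0
pre t=2.55 tcp [0.4869 0.1686 0.2633] F [-0.8 -0.7  0.9] op 0.0853 gf 0.0
[-1.23711955  0.15537271  0.58518555  2.31640628  1.05728554  0.4894811
 -0.24568079]
```

View pics/w1.png

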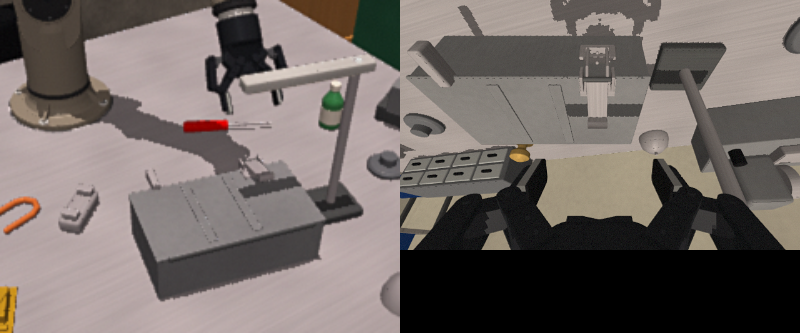

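The gripper is lined up with the latch: the lever is at x≈597 in the wrist view, midway between the fingers, and the lamp is clear. Now I'll grasp the latch and flip it.

Run:
```python
from h import *
L=38
env.grip(.06)
print(env.movel(tcp([-23,85,121],L,59)[0],.12,stop_force=12));st("at")
env.grip(.0,30);st("grip")
import sys
for a in np.arange(.2,2.01,.2):
    th=np.arctan2(15,70)+a
    p=[-93+71.6*np.cos(th),85,106+71.6*np.sin(th)]
    try: hit=env.movel(tcp(p,L,59)[0],.08)
    except env.PlanningError as e: print(a,"plan",e);break
    s=st("%.1f"%a)
    if np.linalg.norm(s["force"])>35: print("big");break
cv2.imwrite("pics/s2.png",camera("scene")[0][80:280,200:440].repeat(2,0).repeat(2,1))
```

```text
False
at t=4.18 tcp [0.5591 0.1493 0.1675] F [-0.4  0.7 -0.3] op 0.0602 gf 0.0
grip t=4.57 tcp [0.5589 0.1494 0.1678] F [-4.2 -0.3  5.5] op 0.0268 gf 31.4
0.2 t=4.89 tcp [0.5546 0.1504 0.1808] F [ 1.6 -1.1 -4.5] op 0.0272 gf 30.0
0.4 t=5.22 tcp [0.5478 0.152  0.1931] F [ 0.8 -0.2 -6.3] op 0.0269 gf 30.0
0.6 t=5.54 tcp [0.539  0.1541 0.204 ] F [ 1.4 -0.3 -6.3] op 0.0268 gf 30.1
0.8 t=5.87 tcp [0.5282 0.1567 0.2131] F [ 1.4  0.3 -6.2] op 0.0269 gf 30.0
1.0 t=6.19 tcp [0.5159 0.1597 0.2198] F [ 2.  -1.2 -3.8] op 0.0273 gf 30.0
1.2 t=6.52 tcp [0.5025 0.1629 0.2236] F [ 1.  -3.1  1.9] op 0.0273 gf 30.2
1.4 t=6.84 tcp [0.4883 0.1663 0.2243] F [ 0.1 -3.1  6.3] op 0.0268 gf 30.4
1.6 t=7.17 tcp [0.4741 0.1698 0.2221] F [-2.2 -3.4  7.1] op 0.0273 gf 30.0
1.8 t=7.49 tcp [0.4605 0.173  0.2169] F [-4.5 -1.6  7.7] op 0.0269 gf 29.3
2.0 t=7.82 tcp [0.4512 0.1754 0.2112] F [ 7.7 -4.6  5.5] op 0.0272 gf 30.6
```

View pics/s2.png

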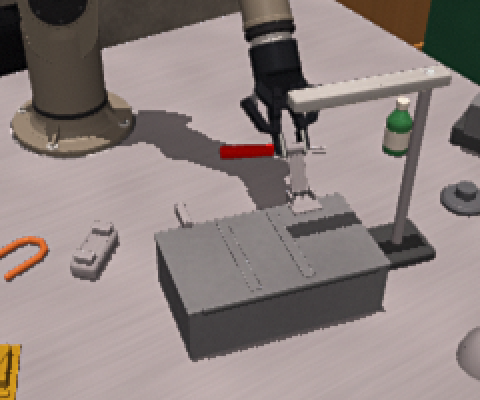

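Latch held at its stop (lever upright at about (297,170), leaning to the front). Release it and lift the lid by the tab.

```bash
cat >> h.py <<'E'
def tabp(a,r=198.1):
    th=np.arctan2(7,-198)-a
    return [85+r*np.cos(th),-100,90+r*np.sin(th)]
E
python3 - <<'E'
from h import *
env.grip(.075);st("rel")
th=np.arctan2(15,70)+2.0
p=[-93+71.6*np.cos(th),85,106+71.6*np.sin(th)]
env.movel(tcp(p,38,160)[0],.2)
g=lambda a,l,b=58:tcp(tabp(a),l,b)
env.reach(*g(0,45,150));st("pre")
env.grip(.045)
print(env.movel(g(0,45)[0],.15,stop_force=12));st("at")
env.grip(0,50);s=st("grip")
cv2.imwrite("pics/s3.png",camera("scene")[0][80:280,200:440].repeat(2,0).repeat(2,1))
if .008<s["opening"]<.025:
  for a in np.arange(.1,1.86,.15):
    l=45-30*a/1.85
    pos,qq=g(a,l)
    try: env.movel(pos,.12,rot=qq)
    except env.PlanningError as e: print(a,"plan",e);break
    s=st("%.2f"%a)
    if np.linalg.norm(s["force"])>40: print("big");break
cv2.imwrite("pics/s4.png",np.hstack([cv2.imread("pics/s3.png")[:,:400],camera("scene")[0][20:220,200:400].repeat(2,0).repeat(2,1)]))
E
```

```text
rel t=8.39 tcp [0.4492 0.176  0.2098] F [ 0.5 -0.5 -0.2] op 0.0756 gf 0.0Traceback (most recent call last):
  File "<stdin>", line 7, in <module>
cell.PlanningError: the arm cannot take that pose within its joint ranges
```

Run:
```python
from h import *
st()
for l in(45,35,25,15,5,0,-10):
    r=[]
    for a in(0,.4,.8,1.2,1.6,1.85):
        pos,qq=tcp(tabp(a),l,56); r.append(kin.inverse_kinematics(pos,qq) is not None)
    pp=[kin.inverse_kinematics(*tcp(tabp(0),l,b)) is not None for b in(80,110,140)]
    print(l,r,pp)
```

```text
t=9.05 tcp [0.3891 0.1903 0.2892] F [-0.4  1.1 -0.2] op 0.0751 gf 0.0
45 [False, False, False, True, True, True] [False, False, False]
35 [False, False, True, True, True, True] [False, False, False]
25 [False, True, True, True, True, True] [False, False, False]
15 [True, True, True, True, True, True] [True, True, True]
5 [True, True, True, True, True, True] [True, True, True]
0 [True, True, True, True, True, True] [True, True, True]
-10 [True, True, True, True, True, True] [True, True, True]
```

Run:
```python
from h import *
g=lambda a,l,b=56:tcp(tabp(a),l,b)
env.reach(*g(0,5,170));st("pre")
env.grip(.045)
print(env.movel(g(0,5)[0],.15,stop_force=12));st("at")
env.grip(0,50);s=st("grip")
cv2.imwrite("pics/s3.png",camera("scene")[0][80:280,200:440].repeat(2,0).repeat(2,1))
if .008<s["opening"]<.025:
  for a in [.05,.2,.4,.6,.8,1.0,1.2,1.4,1.6,1.75,1.83]:
    pos,qq=g(a,5+10*a/1.85)
    try: env.movel(pos,.12,rot=qq)
    except env.PlanningError as e: print(a,"plan",e);break
    s=st("%.2f"%a)
    if np.linalg.norm(s["force"])>40: print("big");break
cv2.imwrite("pics/s4.png",np.hstack([cv2.imread("pics/s3.png")[:,:400],camera("scene")[0][20:220,200:400].repeat(2,0).repeat(2,1)]))
```

```text
pre t=10.71 tcp [ 0.449  -0.0141  0.2659] F [ 1.1 -0.7 -0.8] op 0.0752 gf 0.0
False
at t=12.02 tcp [ 0.4593 -0.0167  0.1533] F [-0.4 -0.4 -0.3] op 0.0451 gf 0.0
grip t=12.40 tcp [ 0.4592 -0.0171  0.1532] F [ 1.2 -1.5 -0.5] op 0.0133 gf 50.3
0.05 t=12.70 tcp [ 0.4595 -0.0172  0.1629] F [ 3.2 -3.4 -5.3] op 0.0132 gf 50.4
0.20 t=13.09 tcp [ 0.4632 -0.018   0.1919] F [-0.5 -2.2  2.5] op 0.0135 gf 51.7
0.40 t=13.57 tcp [ 0.4744 -0.0207  0.2286] F [ 0.4 -2.6  1.5] op 0.0132 gf 51.8
0.60 t=14.04 tcp [ 0.4928 -0.0251  0.2627] F [-1.7 -2.5 -1.3] op 0.0131 gf 51.1
0.80 t=14.52 tcp [ 0.5183 -0.0312  0.2925] F [-2.8 -2.2 -3.5] op 0.0135 gf 50.3
1.00 t=14.99 tcp [ 0.5483 -0.0384  0.3153] F [ 1.6 -2.1 -7.5] op 0.0132 gf 49.9
1.20 t=15.47 tcp [ 0.582  -0.0465  0.3316] F [ 2.9 -2.5 -8.5] op 0.0134 gf 49.8
1.40 t=15.93 tcp [ 0.6183 -0.0552  0.3408] F [ 4.4 -2.  -9.7] op 0.0129 gf 50.7
1.60 t=16.41 tcp [ 0.6559 -0.0642  0.3423] F [ 3.3 -2.1 -6.8] op 0.0132 gf 52.8
1.75 t=16.80 tcp [ 0.6839 -0.0709  0.3384] F [ 3.1 -1.7 -3.5] op 0.0133 gf 54.2
1.83 t=17.07 tcp [ 0.6985 -0.0744  0.3345] F [ 2.6 -2.  -2. ] op 0.0134 gf 54.8
```

View pics/s4.png

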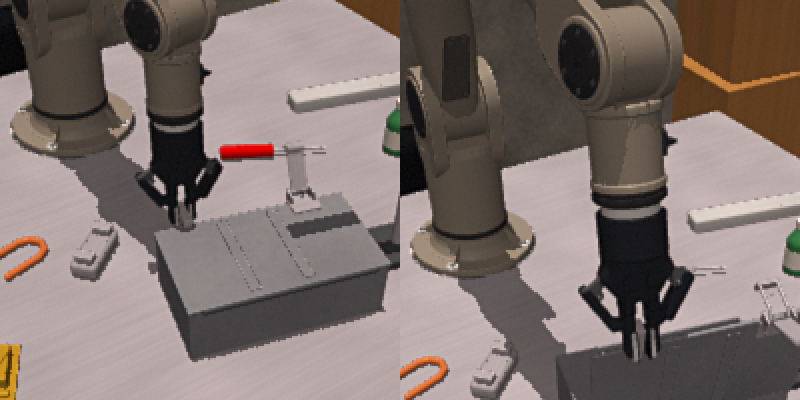

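The lid is open at about 1.8 rad, with the tab between the fingers at about (640,340). Release it and fetch the lock.

Run:
```python
from h import *
env.grip(.05);st("rel")
env.movel(tcp(tabp(1.83),15,150)[0],.25);
r=Rn.from_euler('z',-.445)*Rn.from_matrix(np.column_stack([[-1,0,0],[0,1,0],[0,0,-1]]))
p=np.array([.5225,-.3467,0])
env.reach(p+[0,0,.2],q(r));st("above")
env.grip(.06)
cv2.imwrite("pics/w5.png",camera("wrist")[0])
print(env.movel(p+[0,0,.079],.1,stop_force=10));st("down")
env.grip(0,60);st("grip")
env.movel(p+[0,0,.16],.1);env.dwell(.2);st("lift")
a=camera("wrist")[0];b=camera("scene")[0]
cv2.imwrite("pics/l1.png",np.hstack([cv2.resize(a,(400,250)),cv2.resize(b[60:310,80:480],(400,250))]))
```

```text
rel t=17.57 tcp [ 0.698  -0.0742  0.3338] F [ 0.3 -0.7  0.2] op 0.0498 gf 0.0
above t=19.55 tcp [ 0.5243 -0.3453  0.201 ] F [0.  0.1 0.3] op 0.0502 gf 0.0
False
down t=21.23 tcp [ 0.5229 -0.347   0.0797] F [1.  0.9 0.2] op 0.0601 gf 0.0
grip t=21.57 tcp [ 0.5229 -0.347   0.0799] F [-0.7  0.4  5.7] op 0.0344 gf 61.9
lift t=22.73 tcp [ 0.5222 -0.3465  0.1592] F [ 0.5 -0.1 -3.1] op 0.0348 gf 60.8
```

View pics/l1.png

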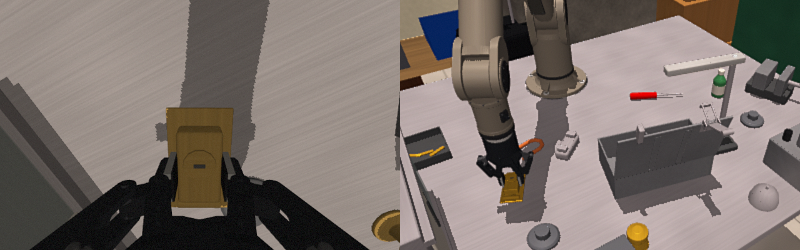

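The lock hangs level in the grip, centred between the fingers at (200,160), and the lid stays open. Now place it.

Run:
```python
from h import *
s=env.get_state();env.movel(np.array(s["tcp_pos"])+[0,0,.13],.2)
qq=q(ori(0)); b=wp([-6,-75,0])
env.reach(b+[0,0,.285],qq);st("over")
cv2.imwrite("pics/w6.png",camera("wrist")[0])
env.movel(b+[0,0,.11],.1,stop_force=10);s=st("near")
print(env.movel(b+[0,0,.082],.02,stop_force=4));st("set")
env.dwell(.2);env.grip(.055);st("open")
env.movel(b+[0,0,.30],.12);env.dwell(.2);st("up")
a=camera("wrist")[0];c=camera("top")[0];d=camera("scene")[0]
cv2.imwrite("pics/f.png",np.vstack([np.hstack([cv2.resize(a,(400,250)),cv2.resize(c[100:300,200:520],(400,250))]),np.hstack([cv2.resize(d,(400,250)),cv2.resize(d[120:270,240:480],(400,250))])]))
```

```text
over t=24.88 tcp [ 0.5735 -0.021   0.2848] F [-0.2 -1.1 -3.6] op 0.0345 gf 60.8
near t=26.83 tcp [ 0.5738 -0.0187  0.1105] F [-0.4 -0.7 -2.9] op 0.0347 gf 60.8
True
set t=28.02 tcp [ 0.5734 -0.0187  0.0839] F [-1.  0.  5.] op 0.0346 gf 61.6
open t=28.55 tcp [ 0.5722 -0.0187  0.0827] F [ 0.1 -0.4  0.8] op 0.0553 gf 0.0
up t=30.71 tcp [ 0.5734 -0.0186  0.2996] F [-0.5  0.3  0.1] op 0.0550 gf 0.0
```

View pics/f.png

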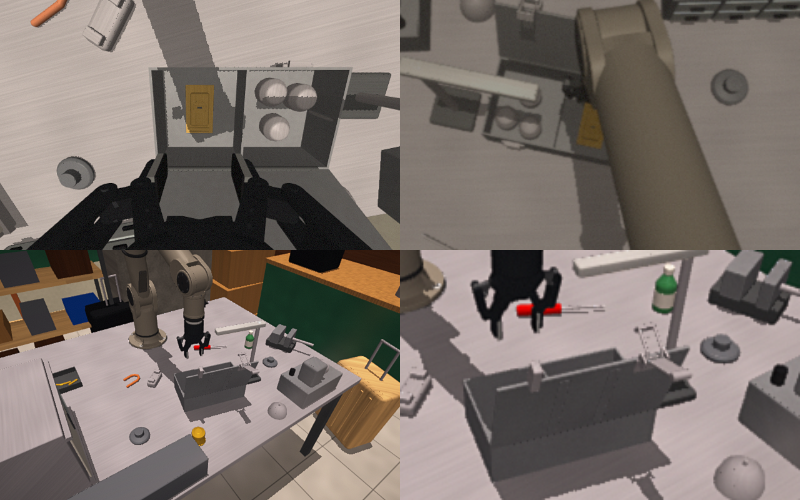

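The lock lies flat and face up in the empty bay at (200,108) in the wrist view. The lid stands back past upright and the other things on the desk are in place. I'll check the lid angle numerically, then hand in.

Run:
```python
from h import *
W=cloud(camera("scene")[1],calibration("scene")).reshape(-1,3);W=W[np.isfinite(W[:,0])]
L=RC.inv().apply(W-ORG)*1000
m=(L[:,2]>120)&(L[:,2]<240)&(L[:,0]>70)&(L[:,0]<150)&(L[:,1]>-140)&(L[:,1]<20);k=np.polyfit(L[m,2],L[m,0],1)
a=np.pi/2+np.arctan(k[0]);print("lid",m.sum(),a)
if a>1.7: print(job.job_done());st()
```

```text
lid 1436 1.85180788210508
the job is handed in; nothing more can be done
None
the job is handed in; nothing more can be done
```

The job is handed in at about 31 s of the 67 s allowed: the latch is flipped open, the lid stands open at about 1.85 rad, and the trunk lock is set down flat and face up in the empty bay, with no bump to the lamp or other items seen in the pictures.

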